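# Trim the counting scale's zero

### The arm

A 6-joint arm with a two-finger parallel gripper is mounted at the origin on the work surface. World frame = base frame: x ahead of the robot, y to its left, z up, the work surface at z = 0. Lengths are in m, angles in degrees, forces in N, time in s.
With the tool pointing down it reaches from about 0.25 to 0.725 m from the base axis. Payload 9.7 kg.
Tool frame: the origin (TCP) lies on the centre line of the jaws, within the pads' length; the fingertips stand 14 mm ahead of it and the grasp point (between the pads) lies 5 mm behind it; z points along the fingers, y is the line along which they close (so a half turn about z gives the same grasp; the last joint's range is limited). The gripper opens to 85 mm and grips with 20 to 120 N. Pads are 22 mm wide; open, the fingers measure 114 mm over their backs; the gripper's body (76 mm by 85 mm) begins 54 mm behind the grasp point. The pads swing forward as they close: fully open they stand 13 mm farther back than shut.
Start: joints at [0, 4.979, 10.078, 95.1, 0, 90], TCP at [0.55, -0, 0.245] pointing down, gripper open.
Joint ranges: [-179.16, 179.16], [-48.56, 103.87], [-65.8, 70.77], [-126.05, 130.52], [-82.76, 87.17], [-180, 180]. Speed limits (degrees/s): [127.2, 127.2, 147.25, 180, 180, 180].

### API

Orientations are given as [roll, pitch, yaw] about the fixed x, y, z axes, in that order (R = Rz(yaw) Ry(pitch) Rx(roll)).
In Python, from workcell import bot, camera, get_calibration, ticket gives the robot as it stands. The module is installed in compiled form; this text tells all that it offers.
- The arm moves only by the tool send_rows, never from a script. Its arguments are lists of equal length, an entry for each row: "linear": the shift along the tool's x, y, z in m, a list of three; "twist": the turn, a rotation vector about the tool's x, y, z in units of 10 degrees (1.0 is 10 degrees), a list of three; "gripper": the opening in per cent of the stroke, from 0 (shut) to 100 (fully open). In form: {"linear": [[x, y, z], ...], "twist": [[wx, wy, wz], ...], "gripper": [gripper, ...]}. A call has 1 to 8 rows; each row shifts and turns the commanded pose from where the row before left it, along the tool's axes as they then stand; what a row does not reach is not made up. A row lasts 1/8 s, in which the tool goes at most 62.5 mm and 10.7 degrees, less where a joint would pass 70% of its speed; a pose out of reach is approached as far as the arm can. A call with a gripper value outside its range is refused whole. The fingers move at their own pace and stop on an object; "grip_force" is the grip in N (left out, the last holds). Time passes only in rows, so rows that do not move let the fingers close. It gives the time, the measured TCP pose, the force, the opening and the grip force at its end, in the units of the state.
- bot.get_obs(): the state, without advancing time (a new reading comes with each control period).
- camera(name): name is "scene" or "side" or "wrist"; returns the picture (384x512x3 uint8, red, green, blue); there is no depth.
- get_calibration(name): a dict with "fx", "fy", "cx", "cy" (pixels), "origin" and "orientation" of the camera in the world; the wrist camera has in their place "hand_eye" (4x4, takes a point from camera to tool coordinates, whose origin is the TCP and whose axes are the flange's). Camera axes: x right, y down, z forward; pixel columns grow to the right and rows downward; lengths in m; the calibration is good to about 2 mm. A picture is of the moment at which its call begins: read the wrist's pose just before it. get_calibration takes no time and is no camera call.
- ticket.job_done(): hands the job in; it is judged then, once.
The state is a dict: "time": time; "q": joint angles; "qd": joint speeds; "joint_efforts": joint torques, N m; "ee_pos": TCP position; "tcp_rot": TCP orientation; "wrist_force": force on the tool from outside, world axes, zero at the start; "torque": the same for the moment, N m; "opening": finger opening in m; "grasp_force": force on a finger pad.
Only numpy, scipy, OpenCV 4.12 (cv2) and the standard library are available. Lean on these libraries where they do the work, as an engineer would, in place of code of your own. Each camera call takes 0.05 s, during which the arm holds its last target. There are 200 camera calls.

### The job

The counting scale's needle is off its mark. Take the orange tuning tool from the wooden stand, feel its blade into the slot of the brass trimmer screw in the scale's black block, pressing only lightly, and turn the screw until the needle rests in the green band; then put the tool back upright in its own hole of the stand, and leave the other things where they are.

Things in the scene. Friction and masses are not known exactly. Their poses are not given: they have to be found in the camera images.
- tool: orange tuning tool, 24 to 42 g, upright in the stand. Origin at the centre of its handle, a bar 16 x 16 mm across flats, 50 mm tall (z -25 to +25 mm; z up, x and y square to its flats). Below it an orange collar 22 mm wide (z -29 to -25 mm) rests on the stand; then a white shaft 10 mm thick (to z -69) and the blade (to z -81 mm). A grip of about 40 N holds it firmly
- tool_tip (a point): middle of the lower end of the tool's white flat blade, 81 mm below the handle's centre; the blade is 12 mm wide along the tool's x and 2.5 mm thick along its y. Axes as the tool's
- scale: white counting scale, fixed: base with a steel pan (top at 70 mm) and, on its -x side towards the robot, a console 100 x 280 mm, 54 mm high, with a round needle meter (98 mm wide, 63 mm high, centre at x -140, y +50 mm) and a black trimmer block (44 mm square, 60 mm high, centre at x -140, y -70 mm). Origin at the table under the scale
- well_mouth (a point): centre of the mouth of the round upright well in the black block, at its top face 60 mm above the table; axes as the scale's. The well is 17 mm wide with a 2 mm chamfer. The brass trimmer screw sits in it, concentric, its face 3 to 13 mm below the mouth (not measured). More than 18 N from the tool damages it
- screw_mean (a point): point on the screw's axis 8 mm below the well's mouth, the mean height of its face; axes as the scale's, not the slot's. The slot is 4.5 mm wide, 5 mm deep, open at both ends, between cheeks 10 mm long. At the start it points along the scale's x, give or take 37 degrees (not measured: look or feel)
- screw_spring (a point): the same axis 18 mm below the mouth. The screw rides on a spring: pushed down it yields 2 mm, from 1.5 N to 4.5 N, then is hard; when the blade meets the slot it springs up and the load vanishes. Turning takes 0.02 N m, more than a lightly rubbing blade gives; it stays where it is left
- needle (a joint): angle of the red meter needle (40 mm long), rad: 0 in the middle of the green band (on the meter's side towards the robot, spanning 0.09 rad either way), positive when it points counter-clockwise of the band, seen from above. It starts 0.5 to 1.1 rad counter-clockwise and follows the screw one for one in the same sense: turning the screw clockwise seen from above lowers it
- stand: wooden stand 110 x 50 mm, 62 mm high, fixed, with two upright holes 60 mm apart along its x; origin at the table under its centre
- stand_hole (a point): centre of the mouth of the tuning tool's own hole, at the stand's top face 62 mm above the table: 17 mm wide with a 2 mm chamfer, 58 mm deep, at x -30 mm of the stand; axes as the stand's. When the tool is home its handle centre is 29 mm above this point
- driver: bystander: screwdriver with a round blue handle (20 mm thick, 49 mm tall above the stand) standing in the stand's other hole; origin on its axis at the stand's top face
- carton: bystander: small cardboard carton 110 x 90 x 75 mm; origin at the centre of its underside
- tape: bystander: roll of clear tape lying flat, 90 mm wide, 48 mm tall; origin at the centre of its underside
- lids: bystander: stack of black cup lids, 86 mm wide, 35 mm tall; origin at the centre of its underside
Not all that is in view belongs to the job. Of the things shaped like the tool, the orange one is meant.

How it is judged (in metres and radians):
On the way, in this order (a step that is already met when the one before it is completed fails the run):
1. the tool is drawn out of the stand: its tip stands above the stand's top face (z of tool_tip in the frame of stand above 0.068 m), for 0.1 s.
2. the needle is within 0.10 rad of the middle of the green band while the tool's tip is in the well (value of joint needle between -0.1 and 0.1 rad and horizontal distance between tool_tip and well_mouth below 0.005 m and z of tool_tip in the frame of well_mouth below -0.003 m), for 0.2 s.
At the end, for the whole second after the job is handed in: the needle rests within 0.10 rad of the middle of the green band; the tuning tool stands released and at rest in its own hole, upright within 0.1 rad, its handle centre within 8 mm of the hole's axis and at most 33 mm above its mouth (home is 29 mm); the screwdriver still stands upright (value of joint needle between -0.1 and 0.1 rad and horizontal distance between tool and stand_hole below 0.008 m and z of tool in the frame of stand_hole below 0.033 m and angle between tool's own z axis and vertical below 0.1 rad and linear speed of tool below 0.02 m/s and angle between driver's own z axis and vertical below 0.2 rad); the robot touches nothing.
It fails at once if the tool bears on the scale with more than 18 N (contact force between tool and scale above 18 N).
It fails at once if the fingers press on the scale with more than 3 N (contact force between the fingers and scale above 3 N).
It fails at once if a bystander is moved by more than 30 mm (distance of any of driver, carton, tape, lids from where it was at the start of the episode above 0.03 m).
It also fails if it takes over 67 s, if anything falls off the work surface, if the arm or the gripper's body presses on something with over 40 N, if the wrist force passes 120 N, or if a joint passes its speed limit or range.

## Working session

There is one attempt and no reset: what is moved stays moved. The work goes in short steps, Python scripts to look and compute and a tool call to move; the robot and the scene stay as the last step left them, time stands still between calls to the robot, and variables do not carry over. Pictures are saved under pics/ and viewed, at most 10 in all, crops included, and the job is handed in when it is done.

Besides the shell and the picture viewer there is one more tool, called after ">>>" as name(argument=value, ...) on one line, values as JSON. send_rows: Moves the arm, as the interface text tells. Its arguments: {"type":"object","properties":{"linear":{"type":"array"},"twist":{"type":"array"},"gripper":{"type":"array"},"grip_force":{"type":"number"}},"required":["linear","twist","gripper"]}

```bash
mkdir -p pics; cat > h.py <<'E'
import numpy as np, cv2
from scipy.spatial.transform import Rotation as R
from workcell import bot, camera, get_calibration, ticket
def pose(o=None):
    o=o or bot.get_obs(); T=np.eye(4); T[:3,3]=o['ee_pos']; T[:3,:3]=R.from_euler('xyz',o['tcp_rot'],degrees=True).as_matrix(); return T
def cam(n,T=None):
    c=get_calibration(n)
    if n=='wrist':
        M=(pose() if T is None else T)@np.array(c['hand_eye'])
    else:
        M=np.eye(4); M[:3,3]=c['origin']; o=np.array(c['orientation'])
        M[:3,:3]=o if o.shape==(3,3) else R.from_euler('xyz',o,degrees=True).as_matrix()
    return c,M
def ray(n,uv,z,T=None):
    c,M=cam(n,T); uv=np.atleast_2d(uv).astype(float)
    d=np.c_[(uv[:,0]-c['cx'])/c['fx'],(uv[:,1]-c['cy'])/c['fy'],np.ones(len(uv))]@M[:3,:3].T
    return M[:3,3]+d*((z-M[2,3])/d[:,2])[:,None]
def proj(n,P,T=None):
    c,M=cam(n,T); p=(np.atleast_2d(P)-M[:3,3])@M[:3,:3]
    return np.c_[p[:,0]/p[:,2]*c['fx']+c['cx'],p[:,1]/p[:,2]*c['fy']+c['cy']]
def shot(n,f):
    im=cv2.cvtColor(camera(n),cv2.COLOR_RGB2BGR); cv2.imwrite('pics/'+f,im); return im
E
python3 - <<'E'
from h import *
o=bot.get_obs(); print(o)
for n in('scene','side','wrist'): print(n,get_calibration(n))
a=shot('scene','s0.png');b=shot('side','d0.png');c=shot('wrist','w0.png')
cv2.imwrite('pics/all0.png',cv2.resize(np.vstack([np.hstack([a,b]),np.hstack([c,c*0])]),(800,600)))
E
```

```text
{'time': 0.0, 'q': array([-9.75101646e-04,  5.01065965e+00,  1.00338033e+01,  9.50977568e+01,
       -1.70359030e-03,  8.99988788e+01]), 'qd': array([ 0.03077783,  0.08403891, -0.0270236 , -0.04768859, -0.06210912,
        0.03875707]), 'joint_efforts': array([ 7.68234549e-04, -5.20392072e+01,  4.64802504e+01,  1.63646933e-02,
        2.23589603e-05, -6.77332673e-05]), 'ee_pos': array([ 5.49797819e-01, -1.74145764e-05,  2.44581439e-01]), 'tcp_rot': array([-1.79925387e+02,  1.70212874e-03,  9.00001483e+01]), 'wrist_force': array([-0.62705925, -0.20300378,  0.35051826]), 'torque': array([-0.01699542, -0.04070688,  0.03627925]), 'grasp_force': 0.0, 'opening': 0.08501026618143304}
scene {'fx': 455.76937858335367, 'fy': 455.76937858335367, 'cx': 258.43230825740187, 'cy': 187.84602885527124, 'origin': array([ 1.20189528, -0.82467662,  0.76585655]), 'orientation': array([-123.6380223 ,   -0.6651706 ,   39.22911061])}
side {'fx': 445.1659397470407, 'fy': 445.1659397470407, 'cx': 255.5285530662018, 'cy': 195.0751747749047, 'origin': array([ 0.29936044, -1.0898782 ,  1.19008931]), 'orientation': array([-133.97482345,   -0.71410673,  -12.97538181])}
wrist {'fx': 344.26624667026323, 'fy': 344.26624667026323, 'cx': 260.3077370676615, 'cy': 187.97678839914118, 'hand_eye': array([[-7.33148162e-04, -9.55756564e-01, -2.94157871e-01,
         7.27321501e-02],
       [ 9.99999529e-01, -5.13693780e-04, -8.23304895e-04,
         8.57108460e-05],
       [ 6.35771989e-04, -2.94158336e-01,  9.55756491e-01,
        -1.28360178e-01],
       [ 0.00000000e+00,  0.00000000e+00,  0.00000000e+00,
         1.00000000e+00]])}
```

View pics/all0.png

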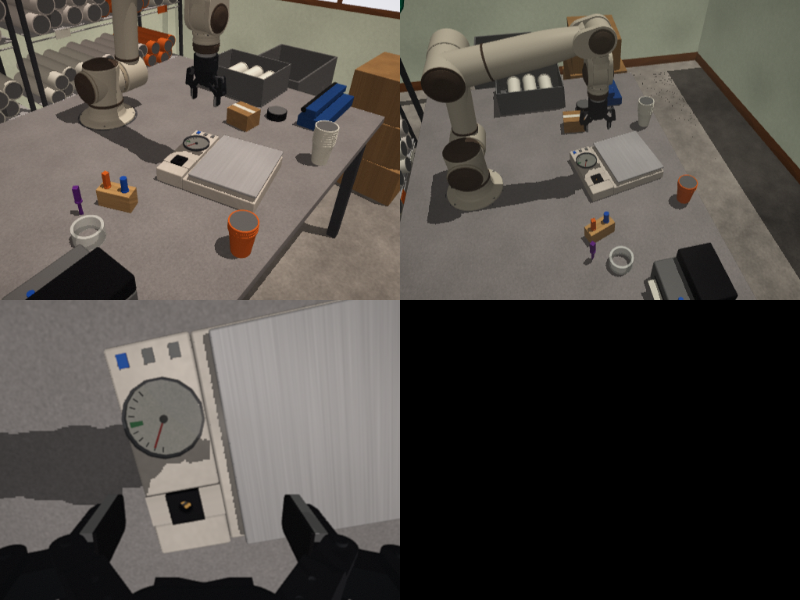

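The wrist view shows the meter (needle low-left of its hub at ~(163,418), green band at left) and the black block with the brass screw at ~(186,506). The orange tool stands in the stand at scene ~(134,228) full-scale, with the blue driver to its right.

```bash
python3 - <<'E'
from h import *
T=pose()
a=cv2.imread('pics/s0.png');b=cv2.imread('pics/d0.png');w=cv2.imread('pics/w0.png')
def blobs(im,lo,hi,amin):
    m=cv2.inRange(cv2.cvtColor(im,cv2.COLOR_BGR2HSV),lo,hi); n,l,s,c=cv2.connectedComponentsWithStats(m)
    return [(s[i].tolist(),c[i].round(1).tolist()) for i in range(1,n) if s[i,4]>amin]
for n,im in(('scene',a),('side',b)):
    print(n,'orange',blobs(im,(3,170,90),(14,255,255),25)); print('blue',blobs(im,(105,130,60),(120,255,255),25));print('wood',blobs(im,(10,80,60),(20,200,255),150))
# wrist rough
k=1.28
for nm,p,z in(('meter',(163,418-300),.063),('block',(186,206),.06),('needletip',(156,150),.06),('green',(138,125),.06)):
    print(nm,ray('wrist',np.array(p)*k,z,T))
crop=cv2.resize(w[210:300,190:290],None,fx=5,fy=5,interpolation=cv2.INTER_CUBIC)
crop2=cv2.resize(a[200:290,80:200],None,fx=5,fy=5,interpolation=cv2.INTER_CUBIC)
crop=cv2.resize(crop,(300,270)); crop2=cv2.resize(crop2,(440,330)); o=np.zeros((330,740,3),np.uint8);o[:270,:300]=crop;o[:,300:]=crop2;cv2.imwrite('pics/c1.png',o)
E
```

```text
scene orange [([135, 0, 8, 17, 57], [139.9, 5.8]), ([202, 7, 12, 10, 97], [207.4, 11.5]), ([177, 34, 43, 51, 985], [195.2, 54.0]), ([130, 219, 13, 23, 204], [135.6, 230.3]), ([291, 269, 41, 61, 1164], [309.3, 306.1])]
blue [([392, 107, 61, 49, 1642], [423.9, 132.8]), ([153, 225, 12, 22, 179], [158.4, 236.1]), ([34, 371, 11, 10, 69], [38.4, 375.1])]
wood [([361, 0, 151, 25, 1067], [446.4, 9.9]), ([446, 66, 66, 198, 9030], [485.8, 162.2]), ([290, 129, 44, 40, 1160], [311.0, 149.1]), ([123, 229, 54, 44, 1475], [149.7, 252.5])]
side orange [([356, 226, 25, 34, 229], [367.4, 245.4]), ([1, 243, 6, 17, 50], [3.6, 250.8]), ([244, 279, 7, 16, 83], [247.5, 286.9])]
blue [([267, 103, 17, 24, 199], [274.1, 116.2]), ([260, 271, 8, 14, 80], [263.7, 277.6])]
wood [([261, 19, 138, 75, 1638], [311.6, 70.7]), ([211, 72, 24, 29, 471], [224.4, 85.6]), ([209, 150, 27, 20, 435], [220.6, 159.9]), ([236, 277, 39, 34, 815], [254.6, 293.6])]
meter [[0.50235312 0.01254835 0.063     ]]
block [[ 0.52672034 -0.10450682  0.06      ]]
needletip [[ 0.49154936 -0.02766244  0.06      ]]
green [[0.47178518 0.00355086 0.06      ]]
```

View pics/c1.png

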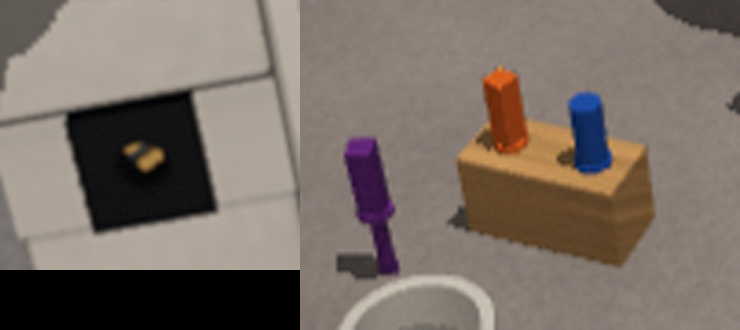

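Left: the brass screw in the black block with a dark oblique slot. Right: the orange tool and blue driver in the stand, purple decoy to the left. I'll locate the tool roughly and go look from above.

```bash
python3 - <<'E'
from h import *
for nm,p,q in(('tool',(135.6,230.3),(247.5,286.9)),('drv',(158.4,236.1),(263.7,277.6))):
    print(nm,ray('scene',p,.091),ray('side',q,.091))
print(pose().round(3))
E
```

```text
tool [[ 0.46069414 -0.35765209  0.091     ]] [[ 0.45854734 -0.35528394  0.091     ]]
drv [[ 0.51754276 -0.33742235  0.091     ]] [[ 0.51270952 -0.33355652  0.091     ]]
[[ 0.     1.    -0.001  0.55 ]
 [ 1.    -0.    -0.    -0.   ]
 [-0.    -0.001 -1.     0.245]
 [ 0.     0.     0.     1.   ]]
```

>>> send_rows(linear=[[-0.048,-0.0115,0],[-0.048,-0.0115,0],[-0.048,-0.0115,0],[-0.048,-0.0115,0],[-0.048,-0.0115,0],[-0.048,-0.0115,0],[-0.048,-0.0115,0],[0,0,0]], twist=[[0,0,0],[0,0,0],[0,0,0],[0,0,0],[0,0,0],[0,0,0],[0,0,0],[0,0,0]], gripper=[100,100,100,100,100,100,100,100])

```text
time: 1.15
ee_pos: [0.4683, -0.3387, 0.2443]
tcp_rot: [-179.9, -0.0, 89.8]
wrist_force: [-0.5, 1.2, -0.5]
opening: 0.0854
grasp_force: 0.0
```

```bash
python3 - <<'E'
from h import *
o=bot.get_obs();T=pose(o);print(o['ee_pos'],o['tcp_rot'],o['q'][5]);np.save('T1.npy',T);w=shot('wrist','w1.png')
cv2.imwrite('pics/w1c.png',cv2.resize(w,(800,600)))
E
```

```text
[ 0.46833698 -0.3386529   0.24434091] [-1.79928323e+02 -2.41139798e-02  8.97813844e+01] 54.35844427739732
```

View pics/w1c.png

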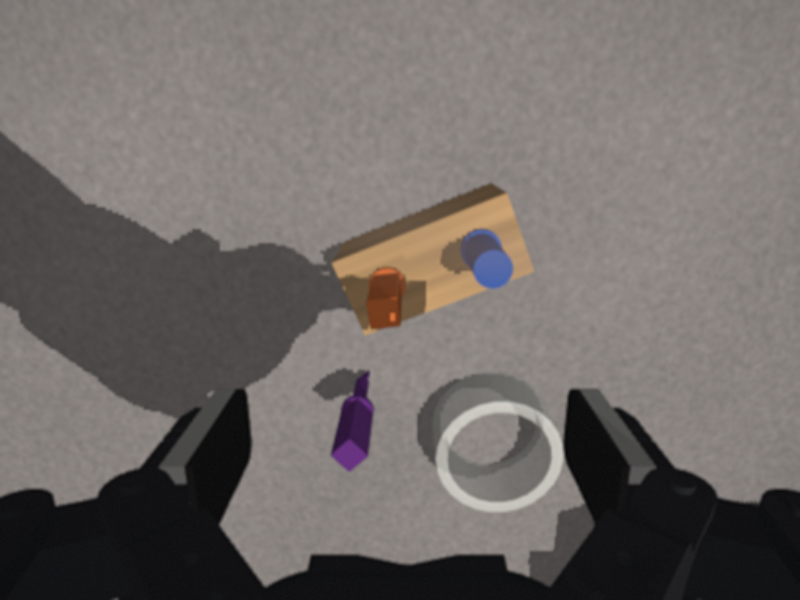

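The wrist view shows the stand (~18° yaw), tool top at ~(385,313) of 800x600, driver top at (493,268), decoy at (353,440). I'll measure corners from a crop.

```bash
python3 - <<'E'
from h import *
T=np.load('T1.npy');w=cv2.imread('pics/w1.png');h=cv2.cvtColor(w,cv2.COLOR_BGR2HSV)
m=cv2.inRange(h,(10,60,60),(22,220,255)); m=cv2.morphologyEx(m,cv2.MORPH_OPEN,np.ones((3,3)))
c=max(cv2.findContours(m,0,2)[0],key=cv2.contourArea)
m2=cv2.inRange(h,(105,110,100),(120,255,255)); 
for c2 in cv2.findContours(m2,0,2)[0]:
    if len(c2)>8: (e,ax,an)=cv2.fitEllipse(c2); print('drv',e,ax,ray('wrist',e,.111,T))
cr=cv2.resize(w[150:230,205:355],None,fx=5,fy=5,interpolation=cv2.INTER_LANCZOS4)
cv2.imwrite('pics/c2.png',np.clip(cr*1.6,0,255).astype(np.uint8))
E
```

```text
drv (315.0591125488281, 172.0130615234375) (21.82956314086914, 23.219585418701172) [[ 0.51098802 -0.33348685  0.111     ]]
drv (308.45550537109375, 155.9275360107422) (16.18111228942871, 19.877336502075195) [[ 0.50534418 -0.32063809  0.111     ]]
```

View pics/c2.png

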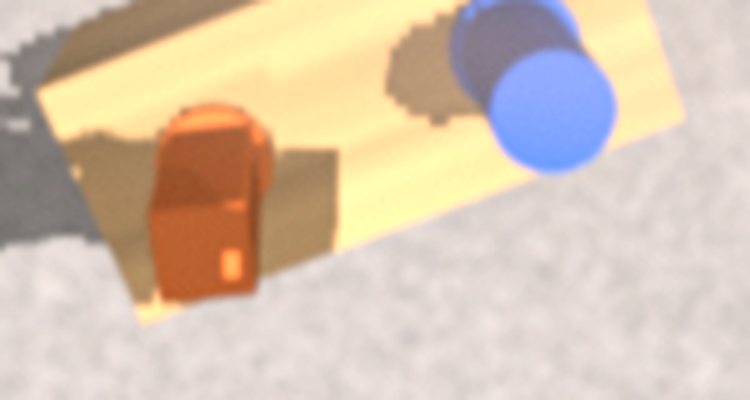

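In the crop the tool's top face has corners ~(150,210),(248,203),(258,292),(162,302); stand corners ~(38,92),(143,325),(685,120).

```bash
python3 - <<'E'
from h import *
T=np.load('T1.npy')
f=lambda p:np.array(p)/5+[205,150]-0.4
q=ray('wrist',f([(150,210),(248,203),(258,292),(162,302)]),.116,T)
print(q,q.mean(0)); 
for i in range(4):
    d=q[(i+1)%4]-q[i];print(np.linalg.norm(d),np.degrees(np.arctan2(d[1],d[0])))
s=ray('wrist',f([(38,92),(143,325),(685,120)]),.062,T);print(s)
for i,j in((0,1),(1,2)):
    d=s[j]-s[i];print(np.linalg.norm(d),np.degrees(np.arctan2(d[1],d[0])))
c=(s[0]+s[2])/2; ex=(s[2]-s[1])/np.linalg.norm(s[2]-s[1]);print('stand',c,'hole',c-.03*ex,'drv',c+.03*ex)
E
```

```text
[[ 0.44788573 -0.34775937  0.116     ]
 [ 0.46324047 -0.3466713   0.116     ]
 [ 0.46468461 -0.36149917  0.116     ]
 [ 0.44938907 -0.36313596  0.116     ]] [ 0.45629997 -0.35476645  0.116     ]
0.015393242244701922 4.053341675786268
0.014898031132723082 -84.43729450862226
0.015382866569285336 -173.8919578443585
0.01544990583119585 95.58396070376415
[[ 0.42329217 -0.34189622  0.062     ]
 [ 0.44149964 -0.38830635  0.062     ]
 [ 0.54366276 -0.34775182  0.062     ]]
0.04985389865548156 -68.57910003178557
0.10991803282243243 21.651029064384645
stand [ 0.48347747 -0.34482402  0.062     ] hole [ 0.45559402 -0.35589259  0.062     ] drv [ 0.51136091 -0.33375545  0.062     ]
```

>>> send_rows(linear=[[-0.0165,-0.0122,0],[0,0,0],[0,0,0],[0,0,0],[0,0,0],[0,0,0],[0,0,0],[0,0,0]], twist=[[0,0,0],[0,0,-1.05],[0,0,-1.05],[0,0,-1.05],[0,0,-1.05],[0,0,-1.05],[0,0,-1.05],[0,0,-1.05]], gripper=[50,50,50,50,50,50,50,50])

```text
time: 2.2
ee_pos: [0.4572, -0.3521, 0.2455]
tcp_rot: [-180.0, 0.0, 163.9]
wrist_force: [-0.7, 0.4, -0.7]
opening: 0.0428
grasp_force: 0.0
```

>>> send_rows(linear=[[0,0,0],[0,0,0],[0,0,0.03],[0,0,0.03],[0,0,0.02],[0,0,0]], twist=[[0,0,-1.05],[0,0,-1.05],[0,0,0],[0,0,0],[0,0,0],[0,0,0]], gripper=[50,50,50,50,50,50])

```text
time: 2.95
ee_pos: [0.4566, -0.3517, 0.164]
tcp_rot: [179.9, -0.1, -175.4]
wrist_force: [-0.4, -0.1, 0.7]
opening: 0.0423
grasp_force: 0.0
```

```bash
python3 - <<'E'
from h import *
o=bot.get_obs();T=pose(o);print(o['ee_pos'],o['tcp_rot'],o['q']);np.save('T2.npy',T);w=shot('wrist','w2.png')
for z in(.111,): print(proj('wrist',[(.456,-.355,.116),(.456,-.355,.066)],T))
cv2.imwrite('pics/w2c.png',cv2.resize(w,(800,600)))
E
```

```text
[ 0.45658454 -0.35168422  0.16400467] [ 1.79901384e+02 -1.13083957e-01 -1.75442831e+02] [-3.76039426e+01  7.84872014e+00  4.21408797e+00  8.65153853e+01
 -2.80367559e-03 -4.21610108e+01]
[[258.54542305 222.97013567]
 [258.78159369 194.88344411]]
```

View pics/w2c.png

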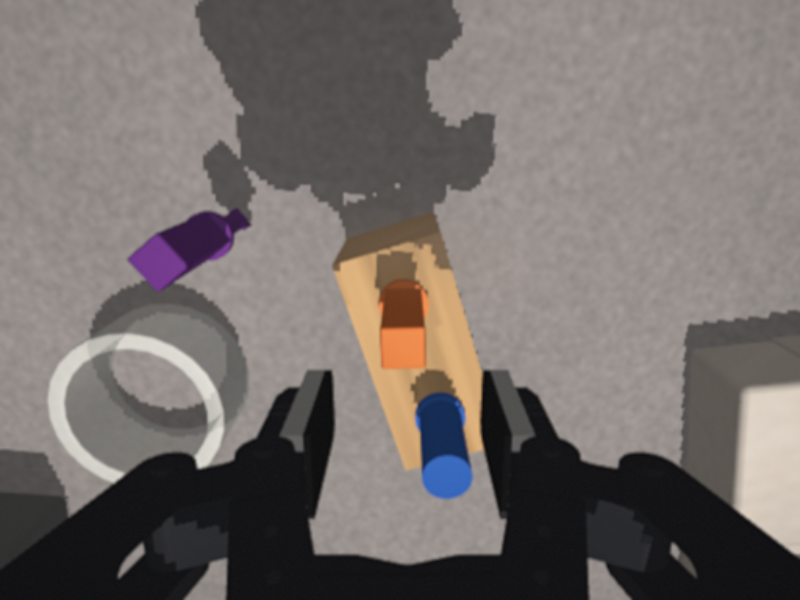

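Tool top centre at ~(403,348), exactly where predicted and square to the jaws. Correct 3 mm and descend.

>>> send_rows(linear=[[0.0006,-0.0034,0],[0,0,0.02],[0,0,0.02],[0,0,0.02],[0,0,0.016],[0,0,0]], twist=[[0,0,0],[0,0,0],[0,0,0],[0,0,0],[0,0,0],[0,0,0]], gripper=[50,50,50,50,50,50])

```text
time: 3.75
ee_pos: [0.4566, -0.3558, 0.0887]
tcp_rot: [180.0, -0.1, -175.5]
wrist_force: [-0.5, 0.2, 0.8]
opening: 0.0427
grasp_force: 0.0
```

>>> send_rows(linear=[[0,0,0],[0,0,0],[0,0,0],[0,0,0]], twist=[[0,0,0],[0,0,0],[0,0,0],[0,0,0]], gripper=[8,8,8,8], grip_force=40)

```text
time: 4.25
ee_pos: [0.4574, -0.3563, 0.0905]
tcp_rot: [-179.9, 0.1, -175.5]
wrist_force: [-0.1, 0.4, 5.3]
opening: 0.0155
grasp_force: 41.5
```

>>> send_rows(linear=[[0,0,-0.005],[0,0,-0.015],[0,0,-0.02],[0,0,-0.02],[0,0,-0.025],[0,0,-0.03],[0,0,0]], twist=[[0,0,0],[0,0,0],[0,0,0],[0,0,0],[0,0,0],[0,0,0],[0,0,0]], gripper=[8,8,8,8,8,8,8])

```text
time: 5.12
ee_pos: [0.4577, -0.3565, 0.2077]
tcp_rot: [-179.8, 0.2, -175.5]
wrist_force: [0.1, -0.0, -0.7]
opening: 0.0153
grasp_force: 41.0
```

```bash
python3 - <<'E'
from h import *
o=bot.get_obs();T=pose(o);print(o['ee_pos'],o['tcp_rot'],o['wrist_force'],o['opening']);np.save('T3.npy',T)
a=shot('scene','s3.png');b=shot('side','d3.png');w=shot('wrist','w3.png')
tip=o['ee_pos']-[0,0,.084]
ims=[]
for n,im in(('scene',a),('side',b)):
    u,v=proj(n,tip)[0].astype(int);print(n,u,v); ims.append(cv2.resize(im[max(v-40,0):v+10,u-25:u+25],(390,390),interpolation=cv2.INTER_CUBIC))
cv2.imwrite('pics/c3.png',np.hstack(ims))
# scale measures from w0
E
```

```text
[ 0.45771647 -0.35653398  0.20767634] [-179.82218676    0.19431117 -175.49887484] [ 0.09292547 -0.04621069 -0.72351651] 0.01530184678312854
scene 133 218
side 247 280
```

View pics/c3.png

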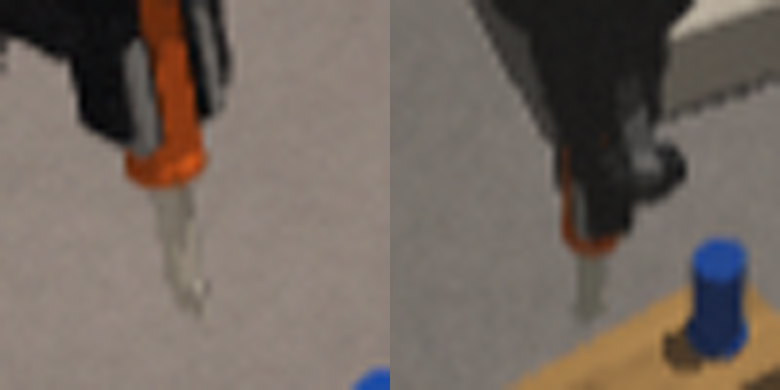

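The side view shows the blade broad along world x (≈ as wide as the shaft), so the blade's width lies along the gripper's x axis. Now look at the block from above.

>>> send_rows(linear=[[-0.0216,0.0343,0],[-0.0216,0.0343,0],[-0.0216,0.0343,0],[-0.0216,0.0343,0],[-0.0216,0.0343,0],[-0.0216,0.0343,0],[-0.0216,0.0343,0.01],[0,0,0.01]], twist=[[0,0,0],[0,0,0],[0,0,0],[0,0,0],[0,0,0],[0,0,0],[0,0,0],[0,0,0]], gripper=[8,8,8,8,8,8,8,8])

```text
time: 6.28
ee_pos: [0.5893, -0.1024, 0.1826]
tcp_rot: [180.0, -0.1, -175.3]
wrist_force: [-0.6, -0.4, -0.6]
opening: 0.0154
grasp_force: 41.0
```

>>> send_rows(linear=[[0,0,0],[0,0,0]], twist=[[0,0,0],[0,0,0]], gripper=[8,8])

```text
time: 6.52
ee_pos: [0.5884, -0.1056, 0.1843]
tcp_rot: [-180.0, -0.0, -175.6]
wrist_force: [-0.2, -0.0, -0.3]
opening: 0.0156
grasp_force: 41.0
```

```bash
python3 - <<'E'
from h import *
o=bot.get_obs();T=pose(o);print(o['ee_pos'],o['tcp_rot'],o['q']);np.save('T4.npy',T)
w=shot('wrist','w4.png')
u,v=proj('wrist',(.5267,-.1045,.06),T)[0].astype(int);print(u,v)
v0,u0=max(v-60,0),u-60
cr=cv2.resize(w[v0:v0+120,u0:u0+120],(600,600),interpolation=cv2.INTER_LANCZOS4);print(u0,v0)
g=np.clip((cr/255.)**.6*255,0,255).astype(np.uint8)
cv2.imwrite('pics/c4.png',g)
E
```

```text
[ 0.58842415 -0.10558994  0.18432904] [-1.79996516e+02 -1.76672005e-02 -1.75568230e+02] [-1.01696378e+01  1.07813365e+01  9.77078258e+00  8.90056643e+01
 -7.82555570e-03 -1.46014070e+01]
271 102
211 42
```

View pics/c4.png

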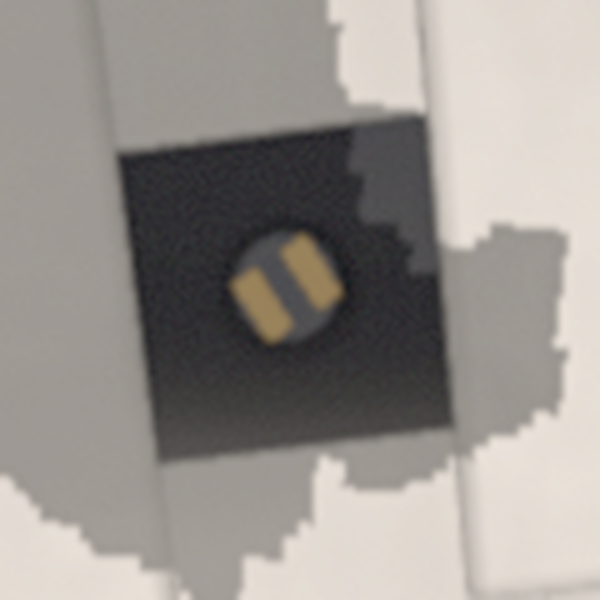

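Clear view: block corners ~(121,155),(425,115),(453,428),(158,462); brass cheeks bound a slot running from upper-left to lower-right, centre ~(288,289).

```bash
python3 - <<'E'
from h import *
T=np.load('T4.npy');f=lambda p:np.array(p)/5+[211,42]-.4
ang=lambda d:np.degrees(np.arctan2(d[1],d[0]))
q=ray('wrist',f([(121,155),(425,115),(453,428),(158,462)]),.06,T);print('block',q.mean(0))
for i in range(4): d=q[(i+1)%4]-q[i];print(np.linalg.norm(d).round(4),ang(d).round(2))
L=[(229,287),(259,268),(294,325),(270,346)];Rr=[(281,252),(307,232),(344,292),(320,312)]
for z in(.047,.052,.057):
    l=ray('wrist',f(L),z,T);r=ray('wrist',f(Rr),z,T);print(z,'screw',(l.mean(0)+r.mean(0))/2,[ang(d).round(1) for d in(l[2]-l[1],l[3]-l[0],r[2]-r[1],r[3]-r[0])],[np.linalg.norm(d).round(4) for d in(l[2]-l[1],l[3]-l[0],r[2]-r[1],r[3]-r[0])])
# needle from w0
w=cv2.imread('pics/w0.png');h=cv2.cvtColor(w,cv2.COLOR_BGR2HSV)
s=np.eye(4);s[:3,:3]=R.from_euler('xyz',[-179.925,.0017,90]).as_matrix()
s[:3,:3]=R.from_euler('xyz',[-179.925,.0017,90],degrees=True).as_matrix();s[:3,3]=[.5498,0,.2446]
roi=np.zeros(w.shape[:2],np.uint8);roi[95:220,150:270]=1
for nm,m in(('red',cv2.inRange(h,(0,90,60),(8,255,255))|cv2.inRange(h,(172,90,60),(180,255,255))),('green',cv2.inRange(h,(40,60,30),(85,255,255)))):
    v,u=np.nonzero(m*roi);P=ray('wrist',np.c_[u,v],.063,s)[:,:2];c=P.mean(0);vt=np.linalg.svd(P-c)[2][0];print(nm,len(P),c,ang(vt),P[np.argmax(np.linalg.norm(P-[.5024,.0125],axis=1))])
m=q.mean(0)[:2]
E
```

```text
block [ 0.52550599 -0.1069991   0.06      ]
0.0425 101.48
0.0433 11.51
0.0433 -79.06
0.0429 -169.6
0.047 screw [ 0.52546445 -0.1068913   0.047     ] [np.float64(36.9), np.float64(39.9), np.float64(37.5), np.float64(38.6)] [np.float64(0.0098), np.float64(0.0106), np.float64(0.0103), np.float64(0.0105)]
0.052 screw [ 0.5252439  -0.10701891  0.052     ] [np.float64(36.9), np.float64(39.9), np.float64(37.5), np.float64(38.6)] [np.float64(0.0096), np.float64(0.0104), np.float64(0.0101), np.float64(0.0103)]
0.057 screw [ 0.52502336 -0.10714653  0.057     ] [np.float64(36.9), np.float64(39.9), np.float64(37.5), np.float64(38.6)] [np.float64(0.0095), np.float64(0.0102), np.float64(0.0099), np.float64(0.0101)]
red 76 [ 0.4935711  -0.00555788] -108.7734606253 [ 0.48841537 -0.02100827]
green 85 [0.46801569 0.00828352] -168.7921359056464 [0.46133886 0.00597199]
```

>>> send_rows(linear=[[0.0314,0.0018,0],[0.0314,0.0017,0],[0,0,0],[0,0,0.008],[0,0,0.01],[0,0,0.01],[0,0,0],[0,0,0]], twist=[[0,0,0],[0,0,-0.82],[0,0,-0.82],[0,0,-0.82],[0,0,-0.87],[0,0,0],[0,0,0],[0,0,0]], gripper=[8,8,8,8,8,8,8,8])

```text
time: 7.58
ee_pos: [0.526, -0.1063, 0.1567]
tcp_rot: [-180.0, 0.0, -142.3]
wrist_force: [-0.6, -0.9, 0.2]
opening: 0.0153
grasp_force: 40.9
```

```bash
python3 - <<'E'
from h import *
o=bot.get_obs();T=pose(o);print(o['ee_pos'],o['tcp_rot'],o['wrist_force']);np.save('T5.npy',T)
w=shot('wrist','w5.png')
tip=(T@np.array([0,0,.081,1]))[:3];print(tip,proj('wrist',[tip,(.5255,-.107,.06),(.5252,-.107,.052)],T))
u,v=proj('wrist',tip,T)[0].astype(int)
v0,u0=max(v-60,0),u-60;print(u0,v0)
cr=cv2.resize(w[v0:v0+120,u0:u0+120],(600,600),interpolation=cv2.INTER_LANCZOS4)
cv2.imwrite('pics/c5.png',np.clip((cr/255.)**.6*255,0,255).astype(np.uint8))
E
```

```text
[ 0.5260415  -0.10631563  0.1566894 ] [-1.79982156e+02  1.59945887e-02 -1.42320234e+02] [-0.61311973 -0.88457518  0.19673855]
[ 0.52607482 -0.10632177  0.0756894 ] [[263.19596824 205.86458858]
 [262.74742025 196.86184195]
 [262.92989187 192.96404609]]
203 145
```

View pics/c5.png

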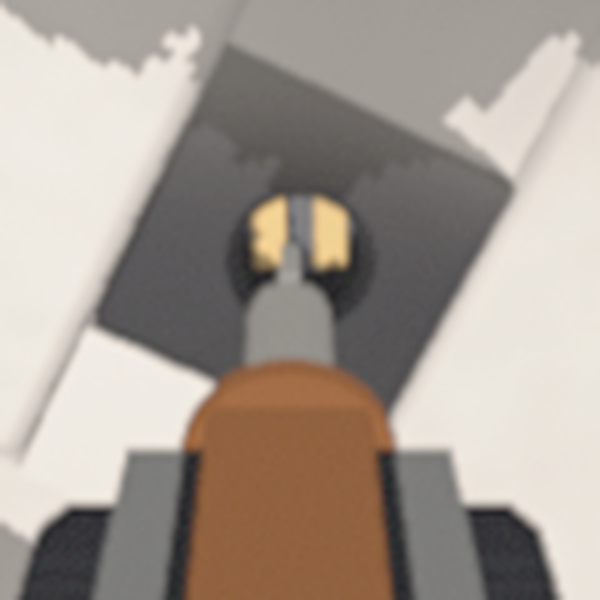

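Blade (tip ~ (291,240)) is aligned with the slot (centre ~ (302,…)) but ~1.6 mm to the left and ~1 mm too far forward. Correct, then descend gently.

>>> send_rows(linear=[[-0.0012,0.0016,0],[0,0,0],[0,0,0.006],[0,0,0.006],[0,0,0.004],[0,0,0]], twist=[[0,0,0],[0,0,0],[0,0,0],[0,0,0],[0,0,0],[0,0,0]], gripper=[8,8,8,8,8,8])

```text
time: 8.38
ee_pos: [0.5257, -0.1041, 0.1398]
tcp_rot: [180.0, -0.0, -142.2]
wrist_force: [-0.3, -0.5, -0.3]
opening: 0.0152
grasp_force: 40.9
```

>>> send_rows(linear=[[0,0,0.0015],[0,0,0.0015],[0,0,0]], twist=[[0,0,0],[0,0,0],[0,0,0]], gripper=[8,8,8])

```text
time: 8.75
ee_pos: [0.5259, -0.1041, 0.1372]
tcp_rot: [180.0, -0.0, -142.2]
wrist_force: [0.3, -0.3, 0.3]
opening: 0.0151
grasp_force: 40.9
```

>>> send_rows(linear=[[0,0,0.001],[0,0,0.001],[0,0,0]], twist=[[0,0,0],[0,0,0],[0,0,0]], gripper=[8,8,8])

```text
time: 9.12
ee_pos: [0.5259, -0.1041, 0.1352]
tcp_rot: [180.0, -0.0, -142.2]
wrist_force: [-0.6, 1.2, -0.4]
opening: 0.0156
grasp_force: 40.9
```

>>> send_rows(linear=[[0,0,0.001],[0,0,0.0005],[0,0,0]], twist=[[0,0,0],[0,0,0],[0,0,0]], gripper=[8,8,8])

```text
time: 9.5
ee_pos: [0.5259, -0.1041, 0.1337]
tcp_rot: [180.0, -0.0, -142.2]
wrist_force: [0.5, 0.8, 0.1]
opening: 0.0149
grasp_force: 40.9
```

>>> send_rows(linear=[[0,0,0.001],[0,0,0.0005],[0,0,0]], twist=[[0,0,0],[0,0,0],[0,0,0]], gripper=[8,8,8])

```text
time: 9.88
ee_pos: [0.5259, -0.1042, 0.1322]
tcp_rot: [180.0, -0.0, -142.2]
wrist_force: [0.4, 0.7, 0.2]
opening: 0.0157
grasp_force: 40.9
```

>>> send_rows(linear=[[0,0,0.001],[0,0,0.0005],[0,0,0]], twist=[[0,0,0],[0,0,0],[0,0,0]], gripper=[8,8,8])

```text
time: 10.25
ee_pos: [0.5259, -0.1042, 0.1307]
tcp_rot: [180.0, -0.0, -142.2]
wrist_force: [-0.4, 0.1, -0.1]
opening: 0.0155
grasp_force: 40.9
```

```bash
python3 - <<'E'
from h import *
o=bot.get_obs();T=pose(o);print(o['ee_pos'],o['wrist_force'],o['torque'])
w=shot('wrist','w6.png')
u,v=proj('wrist',(.5255,-.107,.06),T)[0].astype(int)
v0,u0=v-50,u-60
cr=cv2.resize(w[v0:v0+100,u0:u0+120],(600,500),interpolation=cv2.INTER_LANCZOS4)
full=cv2.resize(w,(400,300)); 
o=np.zeros((600,600,3),np.uint8);o[:300,:400]=full;o[300:,:300]=cv2.resize(cr,(300,300))
o=np.clip((np.hstack([cv2.resize(cr,(400,333)),np.vstack([full,full[:33]*0])])/255.)**.6*255,0,255).astype(np.uint8)
cv2.imwrite('pics/c6.png',o)
E
```

```text
[ 0.52591564 -0.10415185  0.13072133] [-0.3806442   0.10877343 -0.13413379] [-0.00600226  0.00280742  0.02208043]
```

View pics/c6.png

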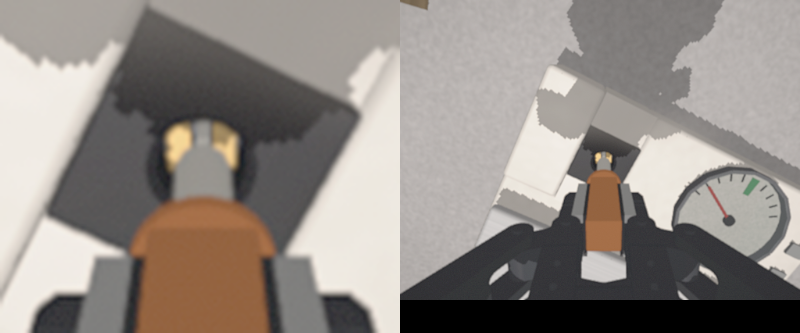

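Blade is centred on the slot; meter visible at right (hub (728,220), needle to (710,183), green (750,187)). Keep feeling down.

>>> send_rows(linear=[[0,0,0.001],[0,0,0.0005],[0,0,0]], twist=[[0,0,0],[0,0,0],[0,0,0]], gripper=[8,8,8])

```text
time: 10.68
ee_pos: [0.5259, -0.1041, 0.1292]
tcp_rot: [180.0, -0.0, -142.2]
wrist_force: [0.5, -0.6, -0.3]
opening: 0.0155
grasp_force: 40.9
```

>>> send_rows(linear=[[0,0,0.001],[0,0,0.0005],[0,0,0]], twist=[[0,0,0],[0,0,0],[0,0,0]], gripper=[8,8,8])

```text
time: 11.05
ee_pos: [0.5259, -0.1042, 0.1277]
tcp_rot: [180.0, -0.0, -142.2]
wrist_force: [0.0, -1.0, 0.1]
opening: 0.0156
grasp_force: 40.9
```

>>> send_rows(linear=[[0,0,0.001],[0,0,0]], twist=[[0,0,0],[0,0,0]], gripper=[8,8])

```text
time: 11.3
ee_pos: [0.5259, -0.1041, 0.1267]
tcp_rot: [180.0, -0.0, -142.2]
wrist_force: [0.1, -0.7, -0.2]
opening: 0.0155
grasp_force: 40.9
```

>>> send_rows(linear=[[0,0,0.001],[0,0,0]], twist=[[0,0,0],[0,0,0]], gripper=[8,8])

```text
time: 11.55
ee_pos: [0.5259, -0.1041, 0.1257]
tcp_rot: [180.0, -0.0, -142.2]
wrist_force: [-0.0, -0.4, -0.4]
opening: 0.0153
grasp_force: 40.9
```

>>> send_rows(linear=[[0,0,0.001],[0,0,0]], twist=[[0,0,0],[0,0,0]], gripper=[8,8])

```text
time: 11.8
ee_pos: [0.5259, -0.1042, 0.1247]
tcp_rot: [180.0, -0.0, -142.2]
wrist_force: [-0.4, -0.2, -1.0]
opening: 0.0155
grasp_force: 40.9
```

>>> send_rows(linear=[[-0.00016,-0.00019,0],[-0.00016,-0.00019,0],[-0.00016,-0.00019,0],[-0.00016,-0.00019,0],[-0.00016,-0.00019,0],[-0.00016,-0.00019,0],[0,0,0]], twist=[[0,0,0.5],[0,0,0.5],[0,0,0.5],[0,0,0.5],[0,0,0.5],[0,0,0.5],[0,0,0]], gripper=[8,8,8,8,8,8,8])

```text
time: 12.68
ee_pos: [0.527, -0.1047, 0.1247]
tcp_rot: [180.0, -0.0, -172.2]
wrist_force: [-1.7, -0.2, 0.4]
opening: 0.0158
grasp_force: 41.0
```

```bash
cat >> h.py <<'E'
B=np.array([.5255,-.1070]);YAW=11.
def needle(w,T):
    y=np.radians(YAW);hub=B+.12*np.array([-np.sin(y),np.cos(y)])
    H=cv2.cvtColor(w,cv2.COLOR_BGR2HSV)
    out=[]
    for m in(cv2.inRange(H,(0,90,50),(8,255,255))|cv2.inRange(H,(172,90,50),(180,255,255)),cv2.inRange(H,(40,50,30),(88,255,255))):
        v,u=np.nonzero(m);P=ray('wrist',np.c_[u,v],.060,T)[:,:2];P=P[np.linalg.norm(P-hub,axis=1)<.047];out.append(P)
    a=lambda d:np.degrees(np.arctan2(d[1],d[0]))%360
    N,G=out;vt=np.linalg.svd(N-N.mean(0))[2][0]
    if vt@(N.mean(0)-hub)<0: vt=-vt
    return dict(n=len(N),needle_axis=a(vt),needle_c=a(N.mean(0)-hub),green=a(G.mean(0)-hub),expect=180+YAW,hub=hub,far=np.linalg.norm(N-hub,axis=1).max(),gr=np.linalg.norm(G.mean(0)-hub))
E
python3 - <<'E'
from h import *
T=pose();o=bot.get_obs();w=shot('wrist','w7.png');print(o['ee_pos'],o['tcp_rot'],o['wrist_force'],o['torque']);print(needle(w,T))
T0=np.eye(4);T0[:3,:3]=R.from_euler('xyz',[-179.925,.0017,90],degrees=True).as_matrix();T0[:3,3]=[.5498,0,.2446]
print(needle(cv2.imread('pics/w0.png'),T0))
T6=np.eye(4);T6[:3,:3]=R.from_euler('xyz',[180,0,-142.2],degrees=True).as_matrix();T6[:3,3]=[.5259,-.1042,.1307]
print(needle(cv2.imread('pics/w6.png'),T6))
E
```

```text
[ 0.52702403 -0.10466565  0.12473814] [ 1.79984339e+02 -3.18777438e-02 -1.72163263e+02] [-1.74759462 -0.16539908  0.35646041] [0.16046057 0.41660933 0.08065633]
{'n': 221, 'needle_axis': np.float64(236.87993670479653), 'needle_c': np.float64(236.58226899672883), 'green': np.float64(196.07275840718276), 'expect': 191.0, 'hub': array([0.50260292, 0.01079526]), 'far': np.float64(0.03969593802692771), 'gr': np.float64(0.03605776382142893)}
{'n': 76, 'needle_axis': np.float64(251.22660106234855), 'needle_c': np.float64(240.70815283394052), 'green': np.float64(184.83264285794212), 'expect': 191.0, 'hub': array([0.50260292, 0.01079526]), 'far': np.float64(0.03577041911207944), 'gr': np.float64(0.035613325126286434)}
{'n': 169, 'needle_axis': np.float64(251.0746817381841), 'needle_c': np.float64(253.06336197117975), 'green': np.float64(197.67481984410153), 'expect': 191.0, 'hub': array([0.50260292, 0.01079526]), 'far': np.float64(0.03958308551388151), 'gr': np.float64(0.034999331541902524)}
```

Engaged: the needle followed 14° (16° was slack). Turn ~44° more.

>>> send_rows(linear=[[-0.00017,-0.0002,0],[-0.00017,-0.0002,0],[-0.00017,-0.0002,0],[-0.00017,-0.0002,0],[-0.00017,-0.0002,0],[-0.00017,-0.0002,0],[-0.00017,-0.0002,0],[-0.00017,-0.0002,0]], twist=[[0,0,0.55],[0,0,0.55],[0,0,0.55],[0,0,0.55],[0,0,0.55],[0,0,0.55],[0,0,0.55],[0,0,0.5]], gripper=[8,8,8,8,8,8,8,8])

```text
time: 13.72
ee_pos: [0.5286, -0.1066, 0.1248]
tcp_rot: [180.0, 0.0, 144.3]
wrist_force: [-0.5, 0.4, -0.8]
opening: 0.0158
grasp_force: 40.8
```

```bash
python3 - <<'E'
from h import *
T=pose();o=bot.get_obs();w=shot('wrist','w8.png');print(o['ee_pos'],o['tcp_rot'],o['wrist_force'],o['torque']);n=needle(w,T);print(n)
u,v=proj('wrist',[*n['hub'],.06],T)[0].astype(int);print(u,v)
cv2.imwrite('pics/c8.png',cv2.resize(w[max(v-45,0):v+45,max(u-45,0):u+45],(500,500),interpolation=cv2.INTER_CUBIC))
E
```

```text
[ 0.52860162 -0.10659734  0.12480719] [1.79983503e+02 3.60961346e-02 1.44254942e+02] [-0.54575082  0.42127415 -0.79600058] [ 0.07583847 -0.14411022  0.01003418]
{'n': 360, 'needle_axis': np.float64(200.16301525817977), 'needle_c': np.float64(202.0306293272519), 'green': np.float64(194.58618275888767), 'expect': 191.0, 'hub': array([0.50260292, 0.01079526]), 'far': np.float64(0.03804647049964662), 'gr': np.float64(0.032324497900193386)}
417 49
```

View pics/c8.png

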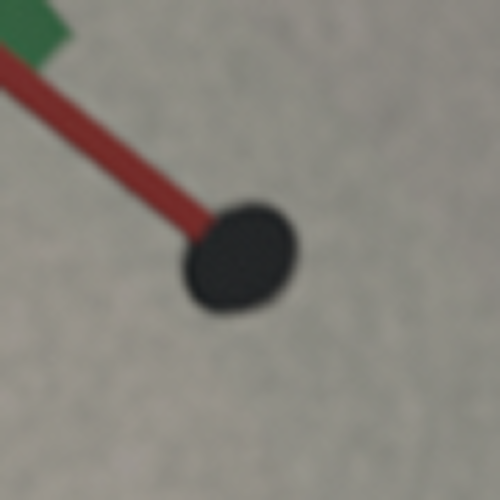

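Needle is just counter-clockwise of the green band (hub at crop (241,257)). Turn ~9° more and measure with the dark hub as centre.

>>> send_rows(linear=[[-0.00014,-0.00017,0],[-0.00014,-0.00017,0],[0,0,0]], twist=[[0,0,0.45],[0,0,0.45],[0,0,0]], gripper=[8,8,8])

```text
time: 14.15
ee_pos: [0.5284, -0.107, 0.1248]
tcp_rot: [180.0, 0.0, 135.5]
wrist_force: [0.2, -0.6, -0.4]
opening: 0.0153
grasp_force: 40.8
```

```bash
cat >> h.py <<'E'
def needle2(w,T):
    n=needle(w,T);H=cv2.cvtColor(w,cv2.COLOR_BGR2HSV)
    v,u=np.nonzero(cv2.inRange(H,(0,0,0),(180,255,70)));P=ray('wrist',np.c_[u,v],.06,T)[:,:2];k=np.linalg.norm(P-n['hub'],axis=1)<.012
    hub=P[k].mean(0)
    y=np.radians(YAW+180);ex=np.array([np.cos(y),np.sin(y)])
    v,u=np.nonzero(cv2.inRange(H,(40,50,30),(88,255,255)));G=ray('wrist',np.c_[u,v],.06,T)[:,:2];G=G[np.linalg.norm(G-hub,axis=1)<.047]-hub
    v,u=np.nonzero(cv2.inRange(H,(0,90,50),(8,255,255))|cv2.inRange(H,(172,90,50),(180,255,255)));N=ray('wrist',np.c_[u,v],.06,T)[:,:2];N=N[np.linalg.norm(N-hub,axis=1)<.047]-hub
    a=lambda d:np.degrees(np.arctan2(d[...,1],d[...,0]))%360
    return dict(hub=hub,nh=k.sum(),needle=a(N.mean(0)),green=a(G.mean(0)),grange=np.percentile(a(G),[1,99]),axis=n['needle_axis'])
E
python3 - <<'E'
from h import *
T=pose();o=bot.get_obs();w=shot('wrist','w9.png');print(o['ee_pos'],o['tcp_rot'],o['wrist_force'],o['torque']);print(needle2(w,T))
T7=np.eye(4);T7[:3,:3]=R.from_euler('xyz',[180,0,-172.16],degrees=True).as_matrix();T7[:3,3]=[.5270,-.1047,.1247]
print(needle2(cv2.imread('pics/w7.png'),T7))
T8=np.eye(4);T8[:3,:3]=R.from_euler('xyz',[180,0,144.25],degrees=True).as_matrix();T8[:3,3]=[.5286,-.1066,.1248]
print(needle2(cv2.imread('pics/w8.png'),T8))
E
```

```text
[ 0.52836932 -0.1070471   0.12477269] [1.79997178e+02 1.15294534e-02 1.35460924e+02] [ 0.16380275 -0.63082123 -0.42401391] [-0.10383991 -0.01150653 -0.02650963]h.py:33: RuntimeWarning: Mean of empty slice.
  return dict(n=len(N),needle_axis=a(vt),needle_c=a(N.mean(0)-hub),green=a(G.mean(0)-hub),expect=180+YAW,hub=hub,far=np.linalg.norm(N-hub,axis=1).max(),gr=np.linalg.norm(G.mean(0)-hub))
  ret = um.true_divide(
h.py:42: RuntimeWarning: Mean of empty slice.
  return dict(hub=hub,nh=k.sum(),needle=a(N.mean(0)),green=a(G.mean(0)),grange=np.percentile(a(G),[1,99]),axis=n['needle_axis'])
Traceback (most recent call last):
  File "h.py", line 42, in needle2
    return dict(hub=hub,nh=k.sum(),needle=a(N.mean(0)),green=a(G.mean(0)),grange=np.percentile(a(G),[1,99]),axis=n['needle_axis'])
                                                                                 ~~~~~~~~~~~~~^^^^^^^^^^^^^
IndexError: index -1 is out of bounds for axis 0 with size 0
```

```bash
sed -i 's/np.percentile(a(G),\[1,99\])/np.percentile(a(G),[1,99]) if len(G) else 0/' h.py; python3 -W ignore - <<'E'
from h import *
def mk(y,p):
    T=np.eye(4);T[:3,:3]=R.from_euler('xyz',[180,0,y],degrees=True).as_matrix();T[:3,3]=p;return T
for f,T in(('w9',mk(135.46,[.5284,-.1070,.1248])),('w8',mk(144.25,[.5286,-.1066,.1248])),('w7',mk(-172.16,[.5270,-.1047,.1247])),('w6',mk(-142.2,[.5259,-.1042,.1307]))):
    print(f,needle2(cv2.imread('pics/'+f+'.png'),T))
a=shot('scene','s9.png');b=shot('side','d9.png')
hub=np.array([.5026,.0108,.06]);y=np.radians(191)
for n,im in(('scene',a),('side',b)):
    H=cv2.cvtColor(im,cv2.COLOR_BGR2HSV)
    for nm,m in(('red',cv2.inRange(H,(0,80,50),(8,255,255))|cv2.inRange(H,(172,80,50),(180,255,255))),('green',cv2.inRange(H,(40,50,30),(88,255,255)))):
        v,u=np.nonzero(m);P=ray(n,np.c_[u,v],.06)[:,:2];k=np.linalg.norm(P-hub[:2],axis=1)<.048;P=P[k]-hub[:2]
        if len(P): c=P.mean(0);print(n,nm,len(P),c,np.degrees(np.arctan2(c[1],c[0]))%360, np.degrees(np.arctan2(*np.linalg.svd(P-c)[2][0][::-1]))%180)
E
```

```text
w9 {'hub': array([0.50160984, 0.00983616]), 'nh': np.int64(313), 'needle': np.float64(189.92476373096065), 'green': np.float64(nan), 'grange': 0, 'axis': np.float64(190.93533315363223)}
w8 {'hub': array([0.50237286, 0.00972024]), 'nh': np.int64(291), 'needle': np.float64(199.7489745351864), 'green': np.float64(192.86034070832645), 'grange': array([187.43161097, 196.89652657]), 'axis': np.float64(200.14765937679886)}
w7 {'hub': array([0.50330155, 0.00982627]), 'nh': np.int64(213), 'needle': np.float64(236.5901484765813), 'green': np.float64(193.88007649613013), 'grange': array([189.00192094, 199.08079345]), 'axis': np.float64(236.88289225040907)}
w6 {'hub': array([0.50392935, 0.01050992]), 'nh': np.int64(160), 'needle': np.float64(251.04605586777978), 'green': np.float64(194.52945443270042), 'grange': array([189.68626759, 199.64212686]), 'axis': np.float64(251.07446339005574)}
scene red 13 [-0.01824441 -0.00481096] 194.77233285298075 7.64579680421705
scene green 2 [-0.03072555 -0.0140648 ] 204.596222649668 159.37135893043444
side red 3 [-0.02163521 -0.00251199] 186.6227547455358 7.882300013169356
side green 3 [-0.03617778 -0.00951012] 194.72823586493593 107.30500770559026
```

Needle axis ≈190.9° vs band ≈191–193°: in the band. Back off the slack slightly, hold, withdraw, and re-check from higher up.

>>> send_rows(linear=[[0,0,0],[0,0,0],[0.00016,0.00019,0],[0,0,0],[0,0,-0.005],[0,0,-0.01],[0,0,-0.02],[0,0,-0.03]], twist=[[0,0,0],[0,0,0],[0,0,-0.5],[0,0,0],[0,0,0],[0,0,0],[0,0,0],[0,0,0]], gripper=[8,8,8,8,8,8,8,8])

```text
time: 15.3
ee_pos: [0.528, -0.1067, 0.1906]
tcp_rot: [-180.0, -0.0, 140.3]
wrist_force: [-0.1, 0.4, -0.5]
opening: 0.0155
grasp_force: 40.9
```

>>> send_rows(linear=[[0,0.03,-0.03],[0,0.03,0],[0,0,0],[0,0,0]], twist=[[0,0,-1.0],[0,0,-1.0],[0,0,-1.0],[0,0,0]], gripper=[8,8,8,8])

```text
time: 15.8
ee_pos: [0.5625, -0.0573, 0.2204]
tcp_rot: [180.0, 0.0, 170.2]
wrist_force: [-0.8, -0.2, -0.5]
opening: 0.016
grasp_force: 40.9
```

```bash
python3 -W ignore - <<'E'
from h import *
o=bot.get_obs();T=pose(o);w=shot('wrist','w10.png');print(o['ee_pos'],o['tcp_rot']);print(needle2(w,T),needle(w,T))
print(proj('wrist',(.5026,.0108,.06),T))
E
```

```text
[ 0.56247177 -0.05734991  0.22037868] [1.79999297e+02 2.30228370e-02 1.70237280e+02]
{'hub': array([0.5017231 , 0.01015576]), 'nh': np.int64(112), 'needle': np.float64(190.02239306872883), 'green': np.float64(193.53818808689044), 'grange': array([187.52336169, 197.13425485]), 'axis': np.float64(189.73226566282443)} {'n': 135, 'needle_axis': np.float64(189.73226566282443), 'needle_c': np.float64(191.25691402938108), 'green': np.float64(194.18908098523278), 'expect': 191.0, 'hub': array([0.50260292, 0.01079526]), 'far': np.float64(0.03825075327276382), 'gr': np.float64(0.03659962972818274)}
[[334.01357367  87.34181766]]
```

```bash
python3 -W ignore - <<'E'
from h import *
T=pose();w=cv2.imread('pics/w10.png');H=cv2.cvtColor(w,cv2.COLOR_BGR2HSV);hub=needle(w,T)['hub']
def pts(m):
    v,u=np.nonzero(m);P=ray('wrist',np.c_[u,v],.06,T)[:,:2];return P[np.linalg.norm(P-hub,axis=1)<.047]
N=pts(cv2.inRange(H,(0,90,50),(8,255,255))|cv2.inRange(H,(172,90,50),(180,255,255)));G=pts(cv2.inRange(H,(40,50,30),(88,255,255)))
c=N.mean(0);d=np.linalg.svd(N-c)[2][0];d=d if d[0]<0 else -d;n=np.array([-d[1],d[0]])
s=(G-c)@n;print('green across needle mm (ccw +):',np.histogram(s*1e3,np.arange(-6,7)),'radial',((G-hub)@d).min(),((G-hub)@d).max(),'needle',((N-hub)@d).max())
o=bot.get_obs();y=np.radians(o['tcp_rot'][2]);P=o['ee_pos'][:2]
E
```

```text
green across needle mm (ccw +): (array([ 0,  0,  0,  0,  5,  5,  7, 13, 28, 24,  8,  0]), array([-6, -5, -4, -3, -2, -1,  0,  1,  2,  3,  4,  5,  6])) radial 0.027055078344183664 0.04209959728523997 needle 0.038168233974035626
```

Needle sits ~0.03 rad from mid-band. Return the tool to the stand.

>>> send_rows(linear=[[0,0,0],[0,0,0],[0.0213,-0.0483,0],[0.0213,-0.0483,0],[0.0213,-0.0483,0],[0.0213,-0.0483,0],[0.0214,-0.0484,0],[0.0214,-0.0484,0]], twist=[[0,0,-0.72],[0,0,-0.71],[0,0,0],[0,0,0],[0,0,0],[0,0,0],[0,0,0],[0,0,0]], gripper=[8,8,8,8,8,8,8,8])

```text
time: 16.85
ee_pos: [0.4568, -0.3588, 0.2203]
tcp_rot: [-180.0, 0.0, -175.7]
wrist_force: [0.6, 0.2, -0.7]
opening: 0.0155
grasp_force: 40.9
```

>>> send_rows(linear=[[0,0,0],[0,0,0],[0,0,0]], twist=[[0,0,0],[0,0,0],[0,0,0]], gripper=[8,8,8])

```text
time: 17.23
ee_pos: [0.4584, -0.3561, 0.2201]
tcp_rot: [-180.0, 0.0, -175.4]
wrist_force: [-0.0, 0.0, 0.8]
opening: 0.0155
grasp_force: 40.9
```

>>> send_rows(linear=[[0.0005,0.001,0],[0,0,0.025],[0,0,0.025],[0,0,0.02],[0,0,0.007],[0,0,0.007],[0,0,0]], twist=[[0,0,0],[0,0,0],[0,0,0],[0,0,0],[0,0,0],[0,0,0],[0,0,0]], gripper=[8,8,8,8,8,8,8])

```text
time: 18.1
ee_pos: [0.4576, -0.3559, 0.136]
tcp_rot: [-180.0, 0.0, -175.4]
wrist_force: [-0.2, -1.3, 0.1]
opening: 0.0156
grasp_force: 40.9
```

>>> send_rows(linear=[[0,0,0.01],[0,0,0.01],[0,0,0.01],[0,0,0.007],[0,0,0.004],[0,0,0]], twist=[[0,0,0],[0,0,0],[0,0,0],[0,0,0],[0,0,0],[0,0,0]], gripper=[8,8,8,8,8,8])

```text
time: 18.85
ee_pos: [0.4573, -0.3559, 0.0945]
tcp_rot: [180.0, -0.0, -175.4]
wrist_force: [0.0, -0.9, -0.8]
opening: 0.0158
grasp_force: 40.9
```

>>> send_rows(linear=[[0,0,0.0015],[0,0,0.001],[0,0,0]], twist=[[0,0,0],[0,0,0],[0,0,0]], gripper=[8,8,8])

```text
time: 19.23
ee_pos: [0.4574, -0.356, 0.0923]
tcp_rot: [-180.0, 0.0, -175.4]
wrist_force: [-1.0, 0.8, -1.2]
opening: 0.0156
grasp_force: 40.9
```

>>> send_rows(linear=[[0,0,0.001],[0,0,0.001],[0,0,0]], twist=[[0,0,0],[0,0,0],[0,0,0]], gripper=[8,8,8])

```text
time: 19.6
ee_pos: [0.4575, -0.356, 0.0905]
tcp_rot: [-180.0, 0.0, -175.4]
wrist_force: [0.2, 0.7, 1.8]
opening: 0.0155
grasp_force: 41.1
```

Seated (load appearing). Release and retreat straight up.

>>> send_rows(linear=[[0,0,0],[0,0,0],[0,0,0],[0,0,0]], twist=[[0,0,0],[0,0,0],[0,0,0],[0,0,0]], gripper=[30,45,45,45])

```text
time: 20.1
ee_pos: [0.4574, -0.356, 0.0902]
tcp_rot: [180.0, -0.0, -175.4]
wrist_force: [-0.1, -0.5, 0.4]
opening: 0.0383
grasp_force: 0.0
```

>>> send_rows(linear=[[0,0,-0.01],[0,0,-0.02],[0,0,-0.03],[0,0,-0.03],[0,0,-0.03],[0,0,0],[0,0,0]], twist=[[0,0,0],[0,0,0],[0,0,0],[0,0,0],[0,0,0],[0,0,0],[0,0,0]], gripper=[45,45,45,45,45,45,45])

```text
time: 20.98
ee_pos: [0.4574, -0.356, 0.21]
tcp_rot: [180.0, -0.0, -175.4]
wrist_force: [0.4, 0.5, -0.1]
opening: 0.0385
grasp_force: 0.0
```

```bash
python3 -W ignore - <<'E'
from h import *
o=bot.get_obs();T=pose(o);print(o['ee_pos'],o['opening'],o['wrist_force'])
w=shot('wrist','w11.png');a=shot('scene','s11.png');b=shot('side','d11.png')
for n,im in(('scene',a),('side',b),('wrist',w)):
    H=cv2.cvtColor(im,cv2.COLOR_BGR2HSV);m=cv2.inRange(H,(3,150,70),(14,255,255));k,l,s,c=cv2.connectedComponentsWithStats(m)
    e=proj(n,(.456,-.3555,.091),T)[0]
    print(n,e,[(s[i].tolist(),c[i].round(1).tolist()) for i in range(1,k) if s[i,4]>25 and np.linalg.norm(c[i]-e)<60])
print(proj('wrist',[(.456,-.3555,.116),(.456,-.3555,.066)],T))
E
```

```text
[ 0.45739261 -0.35595237  0.21002807] 0.03845851424164875 [ 0.37770354  0.47337427 -0.10735946]
scene [135.07100562 229.04109831] [([129, 219, 13, 24, 213], [134.8, 231.1])]
side [246.66515206 287.11928871] [([244, 280, 8, 16, 103], [247.3, 288.0])]
wrist [264.20189113 185.24294835] [([248, 169, 26, 37, 796], [260.1, 188.2])]
[[264.60055659 195.74115648]
 [263.87078951 176.52392456]]
```

The tool is back within 1 px of its starting appearance in both fixed views.

```bash
python3 -c "
from workcell import ticket
print(ticket.job_done())"
```

```text
the job is handed in; nothing more can be done
None
```

I turned the trimmer screw until the needle was about 0.03 rad from the middle of the green band by my measurement, put the orange tool back upright in its own hole, and handed in the job at about 21 s; no verdict came back.

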